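# Lock the end jaw of a whetstone holder with its thumbscrew

## Task

Slide the loose end jaw of the whetstone holder gently up against the end of the stone, so that the slot in the jaw lies over the slot in the bed. Then take the thumbscrew from its wooden rest, put it down through both slots until its flange sits flush on the jaw, and give it a quarter turn clockwise (seen from above) to lock it. The stone is brittle and the sheet metal thin, so use only light force, and leave the other things on the bench where they are.

Things in the scene. Friction and masses are not known exactly. Their poses are not given: they have to be found in the camera images.
- holder: Whetstone holder fixed to the bench: grey drip tray 430 x 110 mm carrying a steel bed with a grey whetstone (150 x 60 x 18 mm). Origin on the bench, z up, x along the holder from the jaw to the stone, y across. Side guides 52 mm apart, 8 mm tall, run along the bed up to the stone. Light force moves no part of it; the jaw or screw pressed on it with over 40 N does damage.
- bed_mid (a point): Point of the tray frame level with the bed's flat top, 45 mm above the bench, at the holder's x = y = 0. The bed was set in by hand: its slot (12 mm in x, 24 in y, through the 8 mm top, hollow below), mostly hidden by the jaw, lies at y = 0 but up to 20 mm either way in x of this point, and the stone's near end always exactly 45 mm beyond the slot's middle. Axes as the holder's.
- jaw: Loose aluminium end jaw, about 0.3 kg, flat on the bed between the guides (1 mm play each side). Plate 145 mm long in x (-100 to +45 mm), 50 mm wide, 6 mm thick, with a face bar 18 mm tall at its front. Origin on the underside at the middle of its slot; x points to the stone, z up. Starts 20 to 90 mm short of the stone.
- jaw_face (a point): Middle of the jaw's front face, at jaw x = +45 mm, which meets the stone's end. When it rests on the stone, the jaw's slot lies right over the bed's slot. Axes as the jaw's.
- jaw_slot (a point): Middle of the slot through the jaw, on the plate's top face, 6 mm above the underside. Slot 11 mm along x, 23 mm along y. Axes as the jaw's.
- jaw_grip (a point): Point in the jaw's upright grip block, 14 mm below its top. The block is 14 mm along x (gripped across this), 30 mm along y, its top 50 mm above the jaw's underside, centred 85 mm behind the slot (jaw x = -85 mm). Axes as the jaw's.
- screw: Steel quarter-turn thumbscrew, about 80 g, upright in its rest. Origin: middle of the underside of its round flange (34 mm across, 4 mm thick), z up. With the flange on the jaw its foot bar is just under the bed (2 mm play) and it turns clockwise; stops end the turn a little past 90 degrees and block the other way. Locked, the paddle stands across the holder. Over 40 N on jaw or bed does damage.
- screw_grip (a point): Middle of the flat upright paddle where it is gripped across its 10 mm thickness (the screw's y), 36 mm above the screw's origin. Paddle 28 mm along x, from 12 to 48 mm above the origin. Axes as the screw's.
- screw_foot (a point): Lowest point, 26 mm below the screw's origin. On an 8 mm round shank sits a cross bar 20 mm along y, 8 mm along x, from 16 to 22 mm below the origin, then a narrower tip, 15 mm along y and 5 along x. The bar passes the slots only with the screw's x along the jaw's x, either way round (paddle along the holder). Axes as the screw's.
- rest: Fixed dark wooden block 70 x 70 x 40 mm with an upright slot, 13 mm along x and 25 mm along y, in which the screw stands with its flange on the block's top. Origin under its centre on the bench.
- slip_stone: Small reddish slip stone, 100 x 35 x 14 mm, lying loose on the bench; leave alone. Origin at the centre of its underside, x along its length.
- jar: Closed grey jar, 60 mm across, 80 mm tall; leave alone. Origin at the centre of its underside.
- spare_stone: Pale spare whetstone 150 x 55 x 28 mm; leave alone. Origin at the centre of its underside, x along its length.
- brush: Hand brush lying on the bench; leave alone. Origin under its middle, handle towards its -x.
There are look-alikes about, which are no part of the job. Of the things like the jaw, leave any that is green; of the rest the larger one is meant.

How it is judged:
By the outcome, as a careful person would: the job done as asked, in the order asked, and still so for the second after the job is handed in, with the robot touching nothing.
It also fails if it takes over 67 s, if anything falls off the work surface, if the arm or the gripper's body presses on something with over 40 N, if the wrist force passes 120 N, or if a joint passes its speed limit or range.

## Robot

A 6-joint arm with a two-finger parallel gripper is mounted at the origin on the work surface. World frame = base frame: x ahead of the robot, y to its left, z up, the work surface at z = 0. Lengths are in m, angles in rad, forces in N, time in s.
With the tool pointing down it reaches from about 0.35 to 0.775 m from the base axis. Payload 7.3 kg.
Tool frame: the origin (TCP) lies on the centre line of the jaws, within the pads' length; the fingertips stand 11 mm ahead of it and the grasp point (between the pads) lies 8 mm behind it; y points along the fingers, z is the direction in which the jaws open and shut, and the axes are right-handed (so a half turn about y gives the same grasp; the last joint's range is limited). The gripper opens to 92 mm and grips with 3 to 60 N. Pads are 19 mm wide; open, the fingers measure 130 mm over their backs; the gripper's body (75 mm by 190 mm) begins 47 mm behind the grasp point.
Start: joints at [-1.267, 0.342, 1.524, -0, 1.275, -0.146], TCP at [0.228, -0.473, 0.215] pointing down, gripper open.
Joint ranges: [-2.53, 2.53], [-0.77, 2.02], [0.04, 2.7], [-1, 4.14], [0.28, 2.66], [-3.11, 3.11]. Speed limits (rad/s): [2.57, 2.57, 3.14, 3.14, 3.14, 3.14].

## Interface

Orientations are given as [roll, pitch, yaw] about the fixed x, y, z axes, in that order (R = Rz(yaw) Ry(pitch) Rx(roll)).
In Python, from cell import robot, cams gives the robot as it stands.
- The arm moves only by the tool apply_moves, never from a script. Its argument "plan" is a list of rows, each a list of 7 numbers: the shift along the tool's x, y, z in m, then the turn, a rotation vector about the tool's x, y, z in degrees, then the gripper command: -1 is fully open, 1 is shut, values between are in proportion. A call has exactly 5 rows; each row is the pose to reach, as a shift and turn from the pose commanded when the call began, along the tool's axes at that moment; what a row does not reach only later rows make up. A row lasts 1/8 s, in which the tool goes at most 62.5 mm and 10.7 degrees, less where a joint would pass 70% of its speed; a pose out of reach is approached as far as the arm can. A call with a gripper value outside its range is refused whole. The fingers move at their own pace and stop on an object; "squeeze" is the grip in N (left out, the last holds). Time passes only in rows, so rows that repeat a pose let the fingers close, or fill a call up. It gives the time, the measured TCP pose, the force and the opening at its end, in the units of the state.
- robot.observe(): the state, without advancing time (a new reading comes with each control period).
- cams.read_camera(name): name is "side" or "top" or "wrist"; returns the picture (480x640x3 uint8, blue, green, red); there is no depth.
- cams.calibration(name): a dict with "fx", "fy", "cx", "cy" (pixels), "extrinsics" (4x4, takes a point from world to camera coordinates); the wrist camera has in their place "T_tool_cam" (4x4, takes a point from camera to tool coordinates, whose origin is the TCP and whose axes are the tool frame's). Camera axes: x right, y up, looking along -z (the intrinsics and any distortion apply to the point x, -y, -z); pixel columns grow to the right and rows downward; lengths in m; the calibration is good to about 2 mm. A picture is of the moment at which its call begins: read the wrist's pose just before it. calibration takes no time and is no camera call.
- robot.hand_in(): hands the job in, once; it reports no verdict.
The state is a dict: "time": time; "qpos": joint angles; "qvel": joint speeds; "joint_efforts": joint torques, N m; "tool_pos": TCP position; "tool_rot": TCP orientation; "contact_force": force on the tool from outside, world axes, zero at the start; "torque": the same for the moment, N m; "opening": finger opening in m.
Only numpy, scipy, OpenCV 4.12 (cv2) and the standard library are available. Lean on these libraries where they do the work, as an engineer would, in place of code of your own. Each camera call takes 0.05 s, during which the arm holds its last target. There are 200 camera calls.

## Working session

There is one attempt and no reset: what is moved stays moved. The work goes in short steps, Python scripts to look and compute and a tool call to move; the robot and the scene stay as the last step left them, time stands still between calls to the robot, and variables do not carry over. Pictures are saved under pics/ and viewed, about 8 in all and at most 12, crops included, and the job is handed in when it is done.

Besides the shell and the picture viewer there is one more tool, called after "Request:" as name(argument=value, ...) on one line, values as JSON. apply_moves: Moves the arm, as the interface text tells. Its arguments: {"type":"object","properties":{"plan":{"type":"array","items":{"type":"array","items":{"type":"number"}}},"squeeze":{"type":"number"}},"required":["plan"]}

```bash
mkdir -p pics; ls
cat > h.py <<'E'
import numpy as np, cv2
from cell import robot, cams
from scipy.spatial.transform import Rotation as R
def snap(n,f,crop=None,scale=1):
    s=robot.observe(); im=cams.read_camera(n)
    cv2.imwrite(f'pics/{f}_full.png',im)
    if crop: x0,y0,x1,y1=crop; im=im[y0:y1,x0:x1]
    cv2.imwrite(f'pics/{f}.png',cv2.resize(im,None,fx=scale,fy=scale,interpolation=cv2.INTER_CUBIC))
    return s
def toolT(s):
    T=np.eye(4); T[:3,:3]=R.from_euler('xyz',s['tool_rot']).as_matrix(); T[:3,3]=s['tool_pos']; return T
def ray(n,u,v,T=None):
    c=cams.calibration(n); 
    M=T@np.array(c['T_tool_cam']) if n=='wrist' else np.linalg.inv(np.array(c['extrinsics']))
    K=np.array([[c['fx'],0,c['cx']],[0,c['fy'],c['cy']],[0,0,1]])
    d=c.get('distortion',c.get('dist'))
    p=cv2.undistortPoints(np.array([[[u,v]]],float),K,None if d is None else np.array(d,float))[0,0]
    D=M[:3,:3]@np.array([p[0],-p[1],-1.]); return M[:3,3],D/np.linalg.norm(D)
def atz(n,u,v,z,T=None):
    o,d=ray(n,u,v,T); return o+d*(z-o[2])/d[2]
def tri(rays):
    A=np.zeros((3,3));b=np.zeros(3)
    for o,d in rays: P=np.eye(3)-np.outer(d,d);A+=P;b+=P@o
    x=np.linalg.solve(A,b); return x,[np.linalg.norm((np.eye(3)-np.outer(d,d))@(x-o)) for o,d in rays]
E
python3 - <<'E'
from h import *
s=snap('top','top0'); snap('side','side0'); print(s)
for n in('top','side','wrist'):print(n,cams.calibration(n))
E
```

```text
pics
{'time': 0.0, 'qpos': array([-1.26700267e+00,  3.42690330e-01,  1.52500852e+00, -1.04795325e-05,
        1.27542410e+00, -1.46021660e-01]), 'qvel': array([-2.67584789e-04,  2.32797962e-04, -1.58821131e-04, -8.10234207e-04,
        4.03515980e-05,  1.80514135e-04]), 'joint_efforts': array([-2.78480002e-03, -4.31240165e+01, -2.44228703e+01,  7.15701445e-02,
        5.59077621e-02, -1.13612714e-04]), 'tool_pos': array([ 0.22814655, -0.47235944,  0.21466477]), 'tool_rot': array([-1.57231179e+00,  2.12748467e-04, -2.69177444e+00]), 'contact_force': array([-0.77673498,  0.25533911, -0.17645497]), 'torque': array([ 0.01218076, -0.05190482,  0.0290264 ]), 'opening': 0.09203734058474422}
top {'fx': 521.2313009621764, 'fy': 521.2313009621764, 'cx': 311.998977829433, 'cy': 242.43846064384576, 'extrinsics': array([[-0.00654285, -0.99975971,  0.02092184, -0.00588499],
       [ 0.99566543, -0.00457206,  0.09289484, -0.53226187],
       [-0.09277686,  0.02143895,  0.99545609, -1.21502134],
       [ 0.        ,  0.        ,  0.        ,  1.        ]])}
side {'fx': 458.05041185409624, 'fy': 458.05041185409624, 'cx': 310.1902143061826, 'cy': 237.75713156964838, 'extrinsics': array([[ 0.99585234, -0.08805636,  0.02289518, -0.5264735 ],
       [ 0.03164665,  0.57116379,  0.82022583, -0.07088167],
       [-0.085303  , -0.81609926,  0.57158149, -1.00966799],
       [ 0.        ,  0.        ,  0.        ,  1.        ]])}
wrist {'fx': 416.65777873823225, 'fy': 416.65777873823225, 'cx': 323.8155968466257, 'cy': 246.406339859782, 'T_tool_cam': array([[-4.15052544e-04, -9.66103546e-01, -2.58154539e-01,
        -6.95243252e-02],
       [-7.11921193e-04,  2.58154781e-01, -9.66103308e-01,
        -1.70469607e-01],
       [ 9.99999660e-01, -2.17197949e-04, -7.94937388e-04,
        -9.33612456e-04],
       [ 0.00000000e+00,  0.00000000e+00,  0.00000000e+00,
         1.00000000e+00]])}
```

View pics/top0.png

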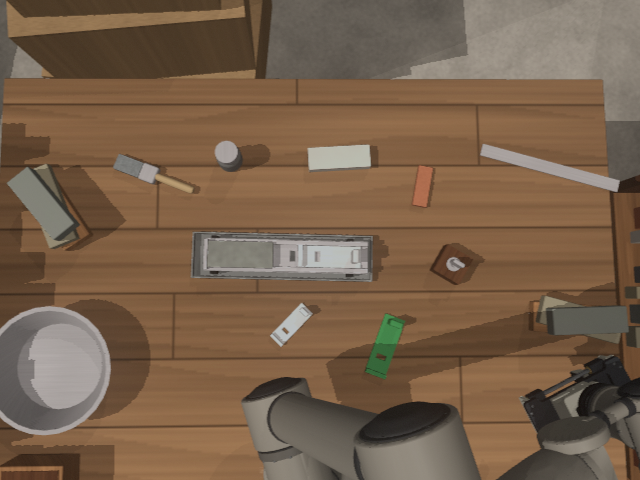

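View pics/side0.png

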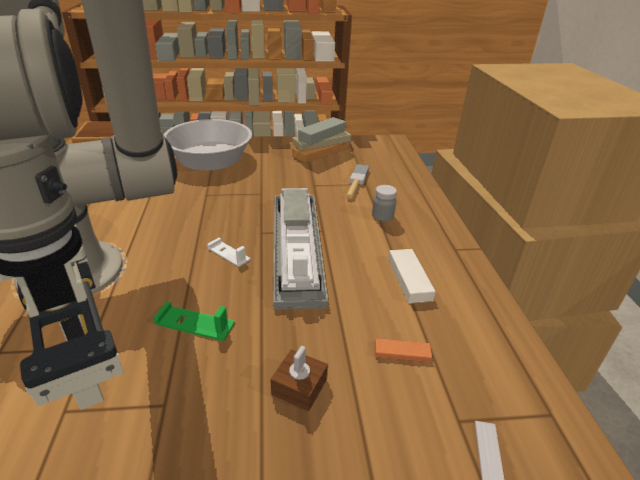

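The top view shows the holder at (192–373, 232–281) with the stone to the left. The jaw's grip block is at about (355,256) and the screw and rest at (454,264). The small white jaw at (292,324) and the green one at (385,346) are decoys. I'll enlarge the crops.

Run:
```python
import cv2,numpy as np
t=cv2.imread('pics/top0_full.png');s=cv2.imread('pics/side0_full.png')
a=cv2.resize(t[225:295,180:380],None,fx=4,fy=4,interpolation=cv2.INTER_CUBIC)
b=cv2.resize(t[235:295,420:490],None,fx=5,fy=5,interpolation=cv2.INTER_CUBIC)[:300]
c=cv2.resize(s[335:410,260:340],None,fx=4,fy=4,interpolation=cv2.INTER_CUBIC)[:300]
o=np.zeros((580,800,3),np.uint8);o[:280,:800]=a;o[280:580,:350]=b;o[280:580,360:680]=c
cv2.imwrite('pics/crop1.png',o)
```

```text
(no output)
```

View pics/crop1.png

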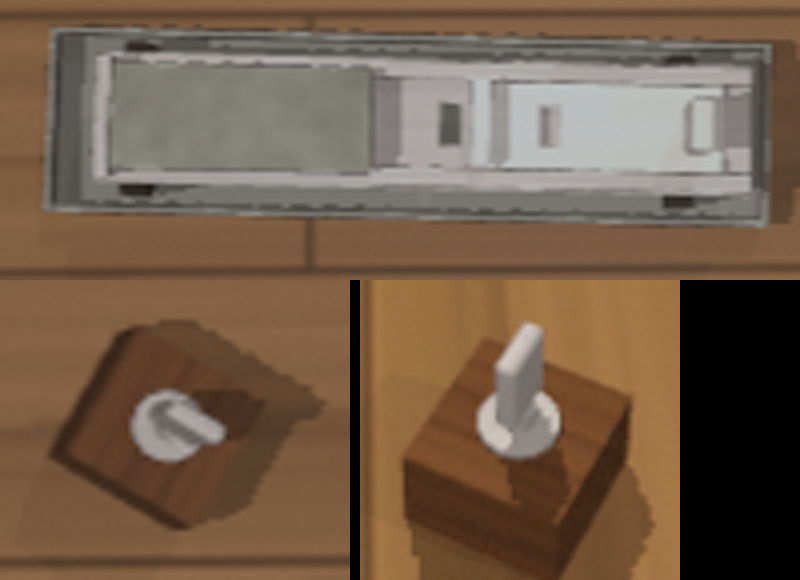

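Run:
```python
from h import *
t=lambda x,y,z:atz('top',180+x/4,225+y/4,z)
P=lambda n,p:print(n,np.round(p,4))
P('stone end top',t(370,118,.063+.0));P('bedslot',t(450,125,.045));P('jawslot',t(549,126,.051));P('griptop',t(703,126,.095));P('barfrontT',t(472,124,.063))
a,b=t(50,30,.02),t(770,46,.02);P('edgeT',b-a);a,b=t(48,209,.02),t(766,225,.02);P('edgeB',b-a)
a,b=t(508,82,.051),t(752-60,82,.051)
tb=lambda x,y:('top',420+x/5,235+(y-280)/5); sd=lambda x,y:('side',260+(x-360)/4,335+(y-280)/4)
print('flange',tri([ray(*tb(170,426)),ray(*sd(518,423))]))
print('padtop',tri([ray(*tb(205,432)),ray(*sd(531,332))]))
for k in [(135,328),(265,400),(185,528),(55,455)]:P('rest',atz(*tb(*k),.04))
for k in [(485,338),(632,398),(556,522),(404,458)]:P('restS',atz(*sd(*k),.04))
P('padA',atz(*tb(170,412),.092));P('padB',atz(*tb(218,437),.092))
```

```text
stone end top [0.5013 0.0829 0.063 ]
bedslot [0.4982 0.0373 0.045 ]
jawslot [ 0.4969 -0.0203  0.051 ]
griptop [ 0.4936 -0.1052  0.095 ]
barfrontT [0.4975 0.0244 0.063 ]
edgeT [-0.0114 -0.4295  0.    ]
edgeB [-0.012  -0.4249  0.    ]
flange (array([ 0.47884969, -0.34211458,  0.04141365]), [np.float64(0.0010898841471983982), np.float64(0.0010898841471984784)])
padtop (array([ 0.47840511, -0.34214226,  0.09538283]), [np.float64(0.0061104438666621545), np.float64(0.006110443866662214)])
rest [ 0.5242 -0.3274  0.04  ]
rest [ 0.4898 -0.388   0.04  ]
rest [ 0.4299 -0.348   0.04  ]
rest [ 0.4645 -0.2877  0.04  ]
restS [ 0.469  -0.2951  0.04  ]
restS [ 0.5282 -0.3314  0.04  ]
restS [ 0.4915 -0.3893  0.04  ]
restS [ 0.4333 -0.355   0.04  ]
padA [ 0.4816 -0.3273  0.092 ]
padB [ 0.4702 -0.3487  0.092 ]
```

```bash
cat >> h.py <<'E'
def go(p,yaw):
    s=robot.observe(); T=toolT(s)
    Rt=R.from_euler('xyz',[-90,0,yaw],degrees=True).as_matrix()
    print('t',round(s['time'],2),'pos',np.round(s['tool_pos'],4),'rot',np.round(np.degrees(s['tool_rot']),2),'F',np.round(s['contact_force'],1),'op',round(s['opening'],4))
    print('shift',np.round(T[:3,:3].T@(np.array(p)-s['tool_pos']),4),'turn',np.round(R.from_matrix(T[:3,:3].T@Rt).as_rotvec(degrees=True),2))
E
python3 -c "
from h import *
go([.494,-.105,.17],178.4)"
```

```text
t 0.1 pos [ 0.2282 -0.4724  0.2147] rot [-9.0080e+01  1.0000e-02 -1.5423e+02] F [ 0.1 -0.3  0.2] op 0.0916
shift [-0.3991  0.0451 -0.2152] turn [8.000e-02 2.737e+01 1.000e-02]
```

Request:
apply_moves(plan=[[-0.399, 0, -0.215, 0, 27.4, 0, -1], [-0.399, 0, -0.215, 0, 27.4, 0, -1], [-0.399, 0, -0.215, 0, 27.4, 0, 0], [-0.399, 0.045, -0.215, 0, 27.4, 0, 0], [-0.399, 0.045, -0.215, 0, 27.4, 0, 0]])

```text
time: 0.72
tool_pos: [0.4065, -0.2265, 0.1948]
tool_rot: [-1.571, 0.0, 3.113]
contact_force: [-0.6, -0.1, -0.4]
opening: 0.0663
```

```bash
python3 -c "
from h import *
go([.494,-.105,.17],178.4)"
```

```text
t 0.72 pos [ 0.4065 -0.2265  0.1948] rot [-8.9990e+01  1.0000e-02  1.7835e+02] F [-0.6 -0.1 -0.4] op 0.0663
shift [-0.084   0.0248 -0.124 ] turn [-0.01 -0.05 -0.01]
```

Request:
apply_moves(plan=[[-0.084, 0.025, -0.12, 0, 0, 0, 0], [-0.084, 0.025, -0.12, 0, 0, 0, 0], [-0.084, 0.025, -0.12, 0, 0, 0, 0], [-0.084, 0.025, -0.12, 0, 0, 0, 0], [-0.084, 0.025, -0.12, 0, 0, 0, 0]])

```text
time: 1.35
tool_pos: [0.4926, -0.1112, 0.17]
tool_rot: [-1.571, -0.001, 3.113]
contact_force: [-0.5, -0.6, 1.1]
opening: 0.046
```

```bash
python3 -c "
from h import *
print(snap('wrist','w1'))
go([.494,-.105,.17],178.4)"
```

```text
{'time': 1.35, 'qpos': array([-3.73666260e-01,  3.48496656e-01,  1.64821957e+00, -4.78451284e-04,
        1.14538591e+00,  1.22593748e+00]), 'qvel': array([-0.01870409, -0.00888342,  0.00125041,  0.00239869, -0.00104858,
        0.00255425]), 'joint_efforts': array([ 8.21640808e-01, -4.16094875e+01, -2.29140276e+01,  1.07372145e-01,
       -6.52563502e-02,  6.03015331e-03]), 'tool_pos': array([ 0.49255741, -0.11121687,  0.17000927]), 'tool_rot': array([-1.57055853e+00, -6.26830012e-04,  3.11298273e+00]), 'contact_force': array([-0.47972839, -0.58243595,  1.10752954]), 'torque': array([ 0.04526697,  0.0369792 , -0.01277331]), 'opening': 0.04596503788270599}
t 1.4 pos [ 0.4925 -0.1115  0.1702] rot [-8.9980e+01 -1.0000e-02  1.7831e+02] F [ 0.2 -0.6  0.5] op 0.0458
shift [-0.0013  0.0002 -0.0066] turn [-0.02 -0.09  0.01]
```

View pics/w1.png

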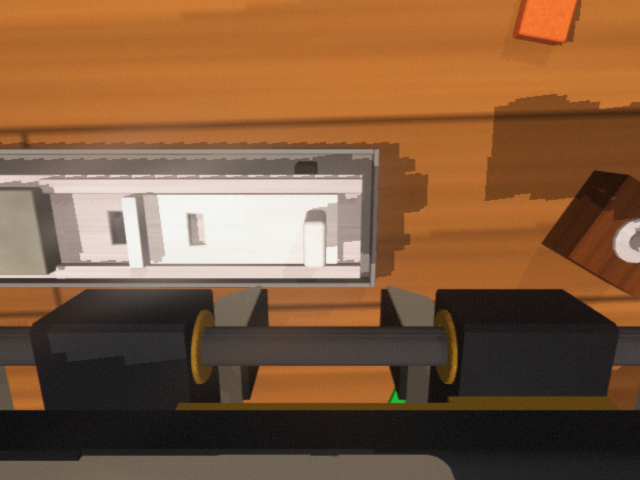

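```bash
python3 -c "
from h import *
s={'tool_pos':[.49256,-.11122,.17],'tool_rot':[-1.57056,-.00063,3.11298]};T=toolT(s)
f=lambda u,v,z:np.round(atz('wrist',u,v,z,T),4)
print('grip',f(315,243,.095),f(304,243,.095),f(326,243,.095),f(315,222,.095),f(315,267,.095))
print('slot',f(196,229,.051),'bed slot left',f(108,228,.045),'stone topend',f(39,230,.063),'bar front top',f(123,230,.063))
print('plate edges',f(250,195,.051),f(250,265,.051),'guides',f(60,180,.053),f(360,180,.053))
print(tri([ray('wrist',315,243,T),ray('top',180+703/4,225+126/4)]))
print(tri([ray('wrist',196,229,T),ray('top',180+549/4,225+126/4)]))
print('flange',f(632,241,.044))
"
```

```text
grip [ 0.4984 -0.1053  0.095 ] [ 0.4986 -0.0986  0.095 ] [ 0.4982 -0.112   0.095 ] [ 0.5114 -0.1057  0.095 ] [ 0.4831 -0.1048  0.095 ]
slot [ 0.4997 -0.0198  0.051 ] bed slot left [0.501  0.0458 0.045 ] stone topend [0.5046 0.0834 0.063 ] bar front top [0.503  0.0262 0.063 ]
plate edges [ 0.5228 -0.06    0.051 ] [ 0.4718 -0.0562  0.051 ] guides [0.537  0.0689 0.053 ] [ 0.5312 -0.1364  0.053 ]
(array([ 0.49474541, -0.10574075,  0.08228368]), [np.float64(0.0008998249905816957), np.float64(0.0008998249905816808)])
(array([ 0.4980913 , -0.01959942,  0.04792575]), [np.float64(0.0012350603467210716), np.float64(0.0012350603467210465)])
flange [ 0.4801 -0.3366  0.044 ]
```

The wrist view puts the grip block top at (315,243), jaw slot at (196,229) and bed slot at about (115,228). This agrees with the top view to 2–3 mm. Going down on the block at (0.496, −0.1055).

```bash
python3 -c "
from h import *
go([.496,-.1055,.074],178.4)"
```

```text
t 1.4 pos [ 0.4925 -0.1115  0.1702] rot [-8.9980e+01 -1.0000e-02  1.7831e+02] F [ 0.2 -0.6  0.5] op 0.0458
shift [-0.0033  0.0962 -0.0062] turn [-0.02 -0.09  0.01]
```

Request:
apply_moves(plan=[[-0.0035, 0.03, -0.006, 0, 0, 0, 0], [-0.0035, 0.06, -0.006, 0, 0, 0, 0], [-0.0035, 0.08, -0.006, 0, 0, 0, 0], [-0.0035, 0.096, -0.006, 0, 0, 0, 0], [-0.0035, 0.096, -0.006, 0, 0, 0, 0]])

```text
time: 2.02
tool_pos: [0.4956, -0.1057, 0.0735]
tool_rot: [-1.571, -0.002, 3.111]
contact_force: [-1.0, -0.3, -0.1]
opening: 0.0459
```

Request:
apply_moves(plan=[[0, 0, 0, 0, 0, 0, 0.5], [0, 0, 0, 0, 0, 0, 0.6], [0, 0, 0, 0, 0, 0, 0.7], [0, 0, 0, 0, 0, 0, 1], [0, 0, 0, 0, 0, 0, 1]], squeeze=8)

```text
time: 2.65
tool_pos: [0.4969, -0.1049, 0.0745]
tool_rot: [-1.57, 0.001, 3.113]
contact_force: [-1.2, -0.1, 3.5]
opening: 0.0139
```

```bash
python3 -c "
from h import *
go([.496,-.1055,.074],178.4)"
```

```text
t 2.65 pos [ 0.4969 -0.1049  0.0745] rot [-8.9970e+01  4.0000e-02  1.7838e+02] F [-1.2 -0.1  3.5] op 0.0139
shift [0.0009 0.0005 0.0006] turn [-0.03 -0.02 -0.04]
```

Request:
apply_moves(plan=[[0, 0, -0.01, 0, 0, 0, 1], [0, 0, -0.02, 0, 0, 0, 1], [0, 0, -0.03, 0, 0, 0, 1], [0, 0, -0.04, 0, 0, 0, 1], [0, 0, -0.048, 0, 0, 0, 1]])

```text
time: 3.28
tool_pos: [0.4985, -0.0562, 0.0745]
tool_rot: [-1.57, 0.001, 3.114]
contact_force: [-0.2, -6.0, 6.1]
opening: 0.014
```

Request:
apply_moves(plan=[[0, 0, -0.001, 0, 0, 0, 1], [0, 0, -0.002, 0, 0, 0, 1], [0, 0, -0.003, 0, 0, 0, 1], [0, 0, -0.004, 0, 0, 0, 1], [0, 0, -0.005, 0, 0, 0, 1]])

```text
time: 3.9
tool_pos: [0.4986, -0.0516, 0.0745]
tool_rot: [-1.57, 0.001, 3.114]
contact_force: [-0.2, -4.9, 5.6]
opening: 0.0142
```

Request:
apply_moves(plan=[[0, 0, -0.0004, 0, 0, 0, 1], [0, 0, -0.0008, 0, 0, 0, 1], [0, 0, -0.0012, 0, 0, 0, 1], [0, 0, -0.0016, 0, 0, 0, 1], [0, 0, -0.002, 0, 0, 0, 1]])

```text
time: 4.53
tool_pos: [0.4986, -0.0496, 0.0745]
tool_rot: [-1.57, 0.001, 3.114]
contact_force: [-0.2, -5.3, 6.1]
opening: 0.014
```

```bash
python3 -c "
from h import *
snap('wrist','w2')
go([.4986,-.0486,.0745],178.4)"
```

```text
t 4.58 pos [ 0.4986 -0.0496  0.0745] rot [-8.9950e+01  6.0000e-02  1.7841e+02] F [-0.7 -5.   5. ] op 0.0141
shift [ 0.0001  0.     -0.001 ] turn [-0.05  0.01 -0.06]
```

View pics/w2.png

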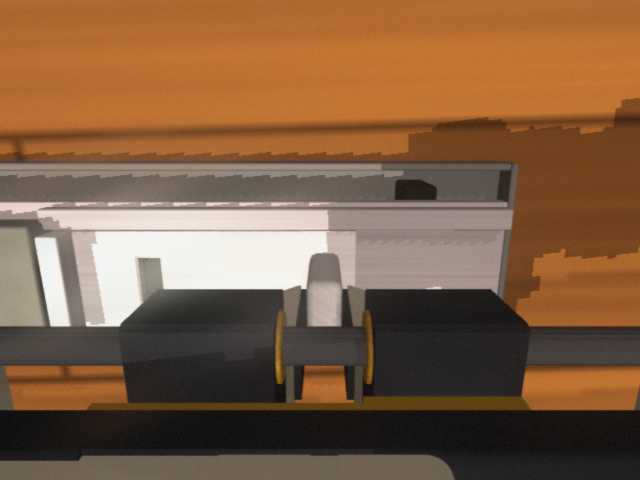

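The jaw bar's front edge (column 37) is nearly at the stone's end. I'll keep creeping forward and watch the force.

Request:
apply_moves(plan=[[0, 0, -0.0004, 0, 0, 0, 1], [0, 0, -0.0008, 0, 0, 0, 1], [0, 0, -0.0012, 0, 0, 0, 1], [0, 0, -0.0016, 0, 0, 0, 1], [0, 0, -0.002, 0, 0, 0, 1]])

```text
time: 5.2
tool_pos: [0.4987, -0.0478, 0.0745]
tool_rot: [-1.57, 0.001, 3.114]
contact_force: [-0.2, -7.7, 6.0]
opening: 0.0141
```

Request:
apply_moves(plan=[[0, 0, -0.0004, 0, 0, 0, 1], [0, 0, -0.0008, 0, 0, 0, 1], [0, 0, -0.0012, 0, 0, 0, 1], [0, 0, -0.0014, 0, 0, 0, 1], [0, 0, -0.0014, 0, 0, 0, 1]])

```text
time: 5.82
tool_pos: [0.4987, -0.0478, 0.0745]
tool_rot: [-1.567, 0.001, 3.114]
contact_force: [-1.2, -12.4, 5.0]
opening: 0.0141
```

The jaw has met the stone: the force rises while y stays at −0.0478. I'll relax the push and release.

Request:
apply_moves(plan=[[0, 0, 0.001, 0, 0, 0, 1], [0, 0, 0.0015, 0, 0, 0, 1], [0, 0, 0.0015, 0, 0, 0, 0.5], [0, 0, 0.0015, 0, 0, 0, 0.2], [0, 0, 0.0015, 0, 0, 0, 0]])

```text
time: 6.45
tool_pos: [0.4979, -0.0473, 0.0737]
tool_rot: [-1.571, -0.001, 3.114]
contact_force: [0.2, -0.4, 0.4]
opening: 0.0386
```

Request:
apply_moves(plan=[[0, -0.02, 0, 0, 0, 0, 0], [0, -0.05, 0, 0, 0, 0, 0], [0, -0.09, 0, 0, 0, 0, 0], [0, -0.126, 0, 0, 0, 0, 0], [0, -0.126, 0, 0, 0, 0, 0]])

```text
time: 7.08
tool_pos: [0.4997, -0.048, 0.2026]
tool_rot: [-1.57, 0.005, 3.113]
contact_force: [-1.1, 0.9, -1.2]
opening: 0.0463
```

```bash
python3 -c "
from h import *
print({k:v.tolist() for k,v in snap('wrist','w3').items() if k in('tool_pos','tool_rot')})
go([.479,-.260,.200],-119.5)"
```

```text
{'tool_pos': [0.4997378251964434, -0.04796510728943454, 0.20264028447755236], 'tool_rot': [-1.5697693168054767, 0.005440405339066867, 3.11336037467629]}
t 7.12 pos [ 0.4987 -0.0477  0.2008] rot [-8.9980e+01  1.1000e-01  1.7838e+02] F [ 0.3  0.7 -0.3] op 0.0459
shift [0.0137 0.0009 0.2127] turn [ -0.08 -62.12  -0.09]
```

View pics/w3.png

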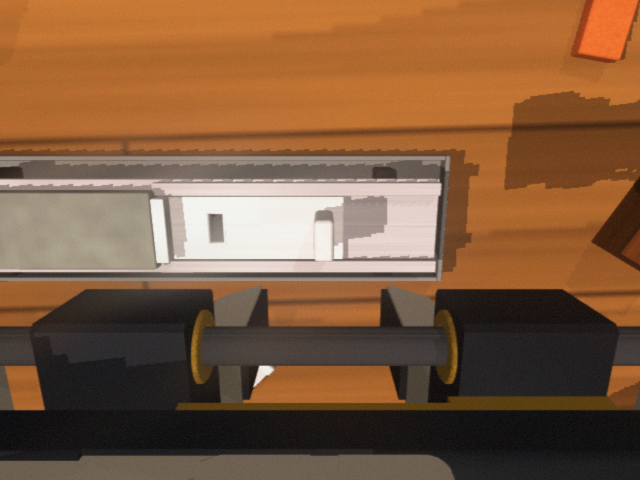

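The jaw's bar is against the stone and its slot at (216,228) now shows dark right through. Next, the screw.

Request:
apply_moves(plan=[[0.012, 0, 0.293, 0, -62.1, 0, 0], [0.012, 0, 0.293, 0, -62.1, 0, 0], [0.012, 0, 0.293, 0, -62.1, 0, 0], [0.012, 0, 0.293, 0, -62.1, 0, 0], [0.012, 0, 0.293, 0, -62.1, 0, 0]])

```text
time: 7.75
tool_pos: [0.4773, -0.3401, 0.1983]
tool_rot: [-1.574, 0.0, -2.288]
contact_force: [1.1, -0.3, 0.0]
opening: 0.046
```

```bash
python3 -c "
from h import *
go([.479,-.340,.170],-119.5)"
```

```text
t 7.75 pos [ 0.4773 -0.3401  0.1983] rot [-9.0170e+01  3.0000e-02 -1.3108e+02] F [ 1.1 -0.3  0. ] op 0.046
shift [-0.0012  0.0283  0.0013] turn [  0.17 -11.58  -0.04]
```

Request:
apply_moves(plan=[[0, 0.01, 0, 0, -8.6, 0, 0], [0, 0.028, 0, 0, -8.6, 0, 0], [0, 0.028, 0, 0, -8.6, 0, 0], [0, 0.028, 0, 0, -8.6, 0, 0], [0, 0.028, 0, 0, -8.6, 0, 0]])

```text
time: 8.38
tool_pos: [0.4785, -0.339, 0.1727]
tool_rot: [-1.57, -0.0, -2.144]
contact_force: [0.3, -0.3, 0.2]
opening: 0.046
```

```bash
python3 -c "
from h import *
snap('top','t4',(420,235,490,295),4)
print({k:v.tolist() for k,v in snap('wrist','w4').items() if k in('tool_pos','tool_rot')})
go([.479,-.340,.170],-119.5)
im=cv2.imread('pics/w4.png')[60:340,180:540];cv2.imwrite('pics/w4.png',cv2.resize(im,None,fx=2,fy=2,interpolation=cv2.INTER_CUBIC))"
```

```text
{'tool_pos': [0.4784869327712403, -0.3389947658152386, 0.17275380607507057], 'tool_rot': [-1.5696555630987898, -0.00020738498058214816, -2.1435874427096486]}
t 8.47 pos [ 0.4784 -0.339   0.1727] rot [-8.9940e+01 -1.0000e-02 -1.2283e+02] F [ 0.2 -0.6 -0.2] op 0.0459
shift [0.0005 0.0027 0.001 ] turn [-0.06 -3.33  0.02]
```

View pics/w4.png

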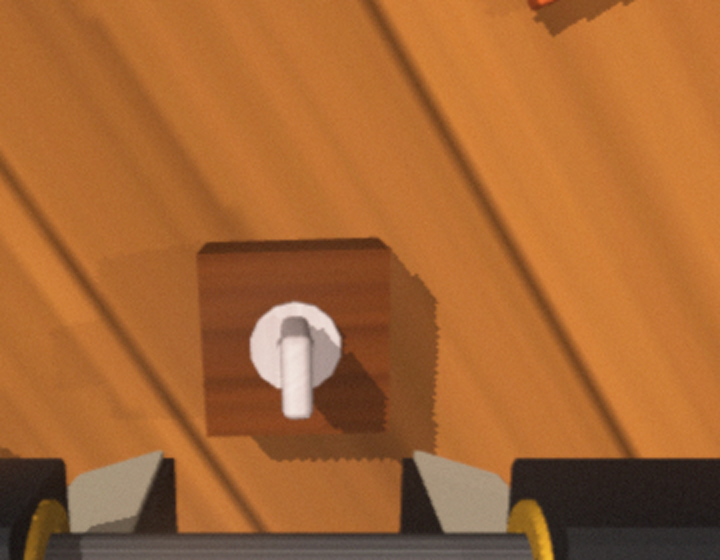

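```bash
python3 -c "
from h import *
s={'tool_pos':[.4784869,-.3389948,.1727538],'tool_rot':[-1.56966,-.00021,-2.14359]};T=toolT(s)
r=lambda x,y:ray('wrist',180+x/2,60+y/2,T)
f=lambda x,y,z:atz('wrist',180+x/2,60+y/2,z,T)
def P(n,p): q=T[:3,:3].T@(p-T[:3,3]);print(n,np.round(p,4),'tool',np.round(q,4))
P('flange',f(295,345,.044))
a,b=f(294,338,.088),f(297.5,416,.088);P('padtop',(a+b)/2);d=b-a;print(np.linalg.norm(d),np.degrees(np.arctan2(d[1],d[0])))
C=[f(*c,.04) for c in[(198,255),(390,249),(385,433),(208,436)]]
P('rest',np.mean(C,0))
for i in range(4):
  d=C[(i+1)%4]-C[i];print(np.linalg.norm(d),np.degrees(np.arctan2(d[1],d[0])))
print(tri([r(295,345),ray('top',454,264.2)]),tri([r(295.5,377),ray('top',420+201/5,235+(427-280)/5)]))
"
```

```text
flange [ 0.4808 -0.3399  0.044 ] tool [-0.0005  0.1288  0.0023]
padtop [ 0.4804 -0.3401  0.088 ] tool [-0.0001  0.0848  0.0021]
0.025703798072498136 -120.17223209910611
rest [ 0.4802 -0.3411  0.04  ] tool [0.0008 0.1328 0.0024]
0.06965187404454978 -31.024256188892952
0.07038774187130623 -122.53725093553004
0.06803315370020975 148.19179694335074
0.06943276291135876 58.78313702180469
(array([ 0.47881052, -0.34333353,  0.03299348]), [np.float64(0.0013518552457704852), np.float64(0.001351855245770653)]) (array([ 0.47665793, -0.34698776,  0.06648517]), [np.float64(0.00207198770122967), np.float64(0.002071987701229644)])
```

The screw's paddle is centred within about 2 mm of the tool axis. Descending to grip it.

Request:
apply_moves(plan=[[0, 0.03, 0.0015, 0, -1.8, 0, 0], [0, 0.06, 0.0015, 0, -1.8, 0, 0], [0, 0.085, 0.0015, 0, -1.8, 0, 0], [0, 0.104, 0.0015, 0, -1.8, 0, 0], [0, 0.104, 0.0015, 0, -1.8, 0, 0]])

```text
time: 9.1
tool_pos: [0.4788, -0.3392, 0.0671]
tool_rot: [-1.573, 0.0, -2.112]
contact_force: [0.5, -1.2, 0.3]
opening: 0.0461
```

Request:
apply_moves(plan=[[0, 0, 0, 0, 0, 0, 0.4], [0, 0, 0, 0, 0, 0, 0.6], [0, 0, 0, 0, 0, 0, 0.75], [0, 0, 0, 0, 0, 0, 1], [0, 0, 0, 0, 0, 0, 1]], squeeze=20)

```text
time: 9.72
tool_pos: [0.4796, -0.34, 0.0684]
tool_rot: [-1.57, -0.0, -2.113]
contact_force: [0.2, -0.7, 1.5]
opening: 0.0097
```

```bash
python3 -c "
from h import *
go([.479,-.340,.068],-121)"
```

```text
t 9.72 pos [ 0.4796 -0.34    0.0684] rot [-8.9950e+01 -1.0000e-02 -1.2104e+02] F [ 0.2 -0.7  1.5] op 0.0097
shift [ 0.0003  0.0004 -0.0005] turn [-0.05 -0.04  0.01]
```

Request:
apply_moves(plan=[[0, -0.02, 0, 0, 0, 0, 1], [0, -0.06, 0, 0, 0, 0, 1], [0, -0.1, 0, 0, 0, 0, 1], [0, -0.125, 0, 0, 0, 0, 1], [0, -0.125, 0, 0, 0, 0, 1]])

```text
time: 10.35
tool_pos: [0.4801, -0.3405, 0.1949]
tool_rot: [-1.567, -0.001, -2.113]
contact_force: [0.7, -0.6, -1.5]
opening: 0.0099
```

```bash
python3 -c "
from h import *
go([.499,.0372,.193],-91.6)"
```

```text
t 10.35 pos [ 0.4801 -0.3405  0.1949] rot [-8.9770e+01 -5.0000e-02 -1.2104e+02] F [ 0.7 -0.6 -1.5] op 0.0099
shift [-0.3333  0.0009 -0.1786] turn [ -0.21 -29.44   0.11]
```

Request:
apply_moves(plan=[[-0.333, 0, -0.1785, 0, -29.4, 0, 1], [-0.333, 0, -0.1785, 0, -29.4, 0, 1], [-0.333, 0, -0.1785, 0, -29.4, 0, 1], [-0.333, 0, -0.1785, 0, -29.4, 0, 1], [-0.333, 0, -0.1785, 0, -29.4, 0, 1]])

```text
time: 10.98
tool_pos: [0.4939, -0.0256, 0.1914]
tool_rot: [-1.573, 0.0, -1.6]
contact_force: [1.3, 0.6, -1.6]
opening: 0.0095
```

```bash
python3 -c "
from h import *
go([.499,.0372,.153],-91.6)"
```

```text
t 10.97 pos [ 0.4939 -0.0256  0.1914] rot [-9.014e+01  3.000e-02 -9.166e+01] F [ 1.3  0.6 -1.6] op 0.0095
shift [-0.0629  0.0384  0.0034] turn [ 0.14 -0.06 -0.03]
```

Request:
apply_moves(plan=[[-0.04, 0, 0.003, 0, 0, 0, 1], [-0.064, 0, 0.003, 0, 0, 0, 1], [-0.064, 0.02, 0.003, 0, 0, 0, 1], [-0.064, 0.04, 0.003, 0, 0, 0, 1], [-0.064, 0.04, 0.003, 0, 0, 0, 1]])

```text
time: 11.6
tool_pos: [0.4978, 0.0364, 0.1505]
tool_rot: [-1.577, 0.0, -1.599]
contact_force: [0.7, -0.2, 0.1]
opening: 0.0098
```

```bash
python3 -c "
from h import *
robot.observe();cams.read_camera('wrist')
print({k:v.tolist() for k,v in snap('wrist','w5').items() if k in('tool_pos','tool_rot')})
go([.499,.0372,.153],-91.6)
im=cv2.imread('pics/w5.png')[100:400,120:520];cv2.imwrite('pics/w5.png',cv2.resize(im,None,fx=2,fy=2,interpolation=cv2.INTER_CUBIC))"
```

```text
{'tool_pos': [0.4987677451374474, 0.036232268844419054, 0.1517368973318364], 'tool_rot': [-1.574202908902429, 7.248602919807112e-05, -1.5994218118833374]}
t 11.7 pos [0.4995 0.0361 0.1527] rot [-90.07  -0.   -91.65] F [ 0.2 -0.4 -0.4] op 0.0096
shift [-0.0011 -0.0003 -0.0005] turn [ 0.07 -0.05  0.  ]
```

View pics/w5.png

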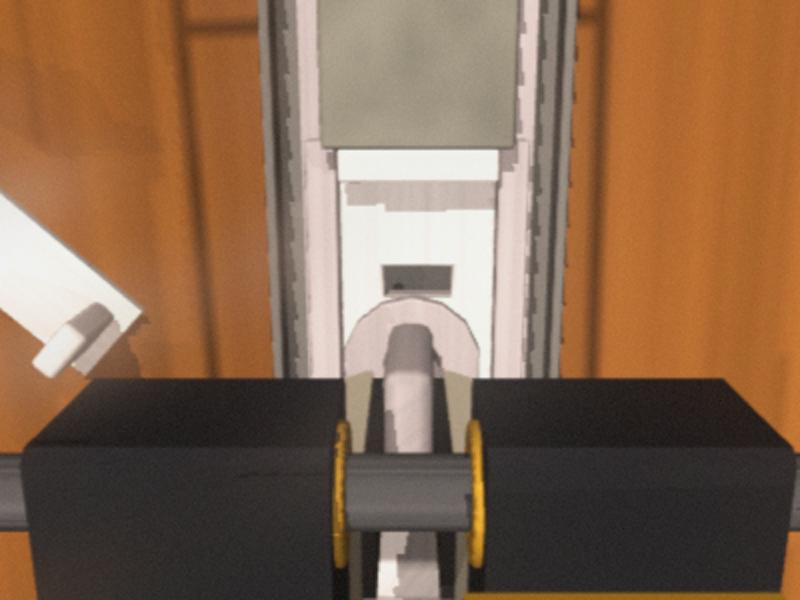

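```bash
python3 -c "
from h import *
s={'tool_pos':[.49877,.03623,.15174],'tool_rot':[-1.5742,0,-1.59942]};T=toolT(s)
f=lambda x,y,z:atz('wrist',120+x/2,100+y/2,z,T)
def P(n,p): q=T[:3,:3].T@(p-T[:3,3]);print(n,np.round(p,4),'tool',np.round(q,4))
z=.1517-.0244
for n,c in [('slotL',(383,280)),('slotR',(453,280)),('slotTop',(418,265)),('slotBot',(418,296)),('plateL',(340,230)),('plateR',(496,230)),('barF',(418,150))]:
  P(n,f(*c,.063 if n=='barF' else .051))
P('flL',f(345,370,z));P('flR',f(480,370,z));P('flTop',f(412,297,z))
"
```

```text
slotL [0.4901 0.0385 0.051 ] tool [-0.002   0.1008 -0.0083]
slotR [0.5136 0.0378 0.051 ] tool [-0.002   0.1007  0.0151]
slotTop [0.502  0.0433 0.051 ] tool [-0.0072  0.1007  0.0034]
slotBot [0.5017 0.0326 0.051 ] tool [0.0036 0.1007 0.0034]
plateL [0.4766 0.0559 0.051 ] tool [-0.019   0.1008 -0.0224]
plateR [0.5281 0.0545 0.051 ] tool [-0.0191  0.1006  0.0291]
barF [0.5029 0.0824 0.063 ] tool [-0.0463  0.0887  0.0031]
flL [0.483  0.0348 0.1273] tool [ 0.0019  0.0245 -0.0157]
flR [0.5165 0.0339 0.1273] tool [0.0018 0.0244 0.0178]
flTop [0.5001 0.0532 0.1273] tool [-0.017   0.0244  0.0009]
```

The slot centre is 1–2 mm off the screw axis (tool x −1.4 mm, z +1.6 mm after settling). I'll correct that and lower slowly.

Request:
apply_moves(plan=[[-0.0014, 0.012, 0.0016, 0, 0, 0, 1], [-0.0014, 0.024, 0.0016, 0, 0, 0, 1], [-0.0014, 0.036, 0.0016, 0, 0, 0, 1], [-0.0014, 0.042, 0.0016, 0, 0, 0, 1], [-0.0014, 0.042, 0.0016, 0, 0, 0, 1]])

```text
time: 12.32
tool_pos: [0.5011, 0.0375, 0.1106]
tool_rot: [-1.572, -0.0, -1.599]
contact_force: [-0.6, -0.5, -0.5]
opening: 0.0098
```

Request:
apply_moves(plan=[[0, 0.002, 0, 0, 0, 0, 1], [0, 0.004, 0, 0, 0, 0, 1], [0, 0.006, 0, 0, 0, 0, 1], [0, 0.008, 0, 0, 0, 0, 1], [0, 0.01, 0, 0, 0, 0, 1]])

```text
time: 12.95
tool_pos: [0.5014, 0.0375, 0.101]
tool_rot: [-1.571, -0.0, -1.599]
contact_force: [-0.2, -0.9, -0.5]
opening: 0.0098
```

Request:
apply_moves(plan=[[0, 0.001, 0, 0, 0, 0, 1], [0, 0.002, 0, 0, 0, 0, 1], [0, 0.003, 0, 0, 0, 0, 1], [0, 0.004, 0, 0, 0, 0, 1], [0, 0.005, 0, 0, 0, 0, 1]])

```text
time: 13.58
tool_pos: [0.5014, 0.0375, 0.0961]
tool_rot: [-1.571, -0.0, -1.599]
contact_force: [-0.3, 0.1, -0.7]
opening: 0.0097
```

Request:
apply_moves(plan=[[0, 0.0015, 0, 0, 0, 0, 1], [0, 0.003, 0, 0, 0, 0, 1], [0, 0.0045, 0, 0, 0, 0, 1], [0, 0.006, 0, 0, 0, 0, 1], [0, 0.0075, 0, 0, 0, 0, 1]])

```text
time: 14.2
tool_pos: [0.5014, 0.0375, 0.0885]
tool_rot: [-1.571, -0.0, -1.599]
contact_force: [-0.4, 0.4, -2.3]
opening: 0.0099
```

Request:
apply_moves(plan=[[0, 0.0015, 0, 0, 0, 0, 1], [0, 0.003, 0, 0, 0, 0, 1], [0, 0.0045, 0, 0, 0, 0, 1], [0, 0.006, 0, 0, 0, 0, 1], [0, 0.0075, 0, 0, 0, 0, 1]])

```text
time: 14.82
tool_pos: [0.5014, 0.0375, 0.081]
tool_rot: [-1.571, -0.0, -1.599]
contact_force: [0.3, 0.4, -1.4]
opening: 0.0098
```

Request:
apply_moves(plan=[[0, 0.0004, 0, 0, 0, 0, 1], [0, 0.0008, 0, 0, 0, 0, 1], [0, 0.0012, 0, 0, 0, 0, 1], [0, 0.0016, 0, 0, 0, 0, 1], [0, 0.002, 0, 0, 0, 0, 1]])

```text
time: 15.45
tool_pos: [0.5016, 0.0375, 0.0793]
tool_rot: [-1.57, -0.0, -1.599]
contact_force: [0.7, -0.5, 2.4]
opening: 0.0097
```

Request:
apply_moves(plan=[[0, 0.0003, 0, 0, 0, 0, 1], [0, 0.0006, 0, 0, 0, 0, 1], [0, 0.0009, 0, 0, 0, 0, 1], [0, 0.0009, 0, 0, 0, 0, 1], [0, 0.0009, 0, 0, 0, 0, 1]])

```text
time: 16.08
tool_pos: [0.5022, 0.0375, 0.0791]
tool_rot: [-1.569, -0.0, -1.599]
contact_force: [-0.5, -0.1, 6.1]
opening: 0.0098
```

Request:
apply_moves(plan=[[0, 0, 0, 0, 4, 0, 1], [0, 0, 0, 0, 8, 0, 1], [0, 0, 0, 0, 12, 0, 1], [0, 0, 0, 0, 16, 0, 1], [0, 0, 0, 0, 20, 0, 1]])

```text
time: 16.7
tool_pos: [0.5019, 0.0372, 0.079]
tool_rot: [-1.569, -0.0, -1.951]
contact_force: [-1.5, -1.8, 7.6]
opening: 0.0096
```

```bash
python3 -c "
from h import *
go([.5014,.0375,.0793],178.4);print(robot.observe()['torque'])"
```

```text
t 16.7 pos [0.5019 0.0372 0.079 ] rot [ -89.91   -0.   -111.76] F [-1.5 -1.8  7.6] op 0.0096
shift [-0.0001 -0.0003 -0.0006] turn [-8.000e-02  6.984e+01 -5.000e-02]
[-0.20469117  0.22286559  0.02224715]
```

The screw is seated and turning freely. Continuing the quarter turn.

Request:
apply_moves(plan=[[0, 0, 0, 0, 5, 0, 1], [0, 0, 0, 0, 10, 0, 1], [0, 0, 0, 0, 15, 0, 1], [0, 0, 0, 0, 20, 0, 1], [0, 0, 0, 0, 25, 0, 1]])

```text
time: 17.32
tool_pos: [0.5018, 0.0373, 0.0791]
tool_rot: [-1.57, 0.001, -2.388]
contact_force: [-1.4, 0.1, 7.8]
opening: 0.0098
```

Request:
apply_moves(plan=[[0, 0, 0, 0, 5, 0, 1], [0, 0, 0, 0, 10, 0, 1], [0, 0, 0, 0, 15, 0, 1], [0, 0, 0, 0, 20, 0, 1], [0, 0, 0, 0, 25, 0, 1]])

```text
time: 17.95
tool_pos: [0.5017, 0.0375, 0.079]
tool_rot: [-1.57, 0.001, -2.824]
contact_force: [-1.7, 0.2, 8.2]
opening: 0.0095
```

Request:
apply_moves(plan=[[0, 0, 0, 0, 4, 0, 1], [0, 0, 0, 0, 8, 0, 1], [0, 0, 0, 0, 12, 0, 1], [0, 0, 0, 0, 16, 0, 1], [0, 0, 0, 0, 20, 0, 1]])

```text
time: 18.58
tool_pos: [0.5018, 0.0376, 0.079]
tool_rot: [-1.571, 0.001, 3.111]
contact_force: [-2.1, 1.0, 7.3]
opening: 0.0095
```

```bash
python3 -c "
from h import *
go([.5014,.0375,.0793],178.4);print(robot.observe()['torque'])"
```

```text
t 18.57 pos [0.5018 0.0376 0.079 ] rot [-9.0000e+01  7.0000e-02  1.7823e+02] F [-2.1  1.   7.3] op 0.0095
shift [ 0.0004 -0.0003  0.0001] turn [-0.   -0.17 -0.07]
[0.24237476 0.32007976 0.00510139]
```

Request:
apply_moves(plan=[[0, 0, 0, 0, 1, 0, 1], [0, 0, 0, 0, 2, 0, 1], [0, -0.0005, 0, 0, 2, 0, 1], [0, -0.0008, 0, 0, 2, 0, 0.6], [0, -0.0008, 0, 0, 2, 0, 0.3]])

```text
time: 19.2
tool_pos: [0.5012, 0.0374, 0.0787]
tool_rot: [-1.571, -0.001, 3.078]
contact_force: [0.5, -0.3, -0.3]
opening: 0.0241
```

Request:
apply_moves(plan=[[0, 0, 0, 0, 0, 0, 0], [0, -0.02, 0, 0, 0, 0, 0], [0, -0.06, 0, 0, 0, 0, 0], [0, -0.1, 0, 0, 0, 0, 0], [0, -0.13, 0, 0, 0, 0, 0]])

```text
time: 19.82
tool_pos: [0.5016, 0.0375, 0.2106]
tool_rot: [-1.571, 0.001, 3.078]
contact_force: [-0.0, -0.7, -1.1]
opening: 0.0458
```

Request:
apply_moves(plan=[[0, 0, 0.05, 0, 0, 0, 0], [0, 0, 0.06, 0, 0, 0, 0], [0, 0, 0.06, 0, 0, 0, 0], [0, 0, 0.06, 0, 0, 0, 0], [0, 0, 0.06, 0, 0, 0, 0]])

```text
time: 20.45
tool_pos: [0.4975, -0.0215, 0.2088]
tool_rot: [-1.571, -0.0, 3.079]
contact_force: [0.2, 1.3, 0.5]
opening: 0.0463
```

```bash
python3 -c "
from h import *
go([.5,.0,.2],178.4)
snap('wrist','w6'); snap('side','s6')
a=cv2.imread('pics/w6.png')[80:320,:400];b=cv2.imread('pics/s6.png')[170:320,240:360]
o=np.zeros((480,800,3),np.uint8);o[:240,:400]=a;b=cv2.resize(b,None,fx=3.2,fy=3.2,interpolation=cv2.INTER_CUBIC);o[:480,410:794]=b[:480,:384]
t=cv2.imread('pics/top0_full.png');o[240:,:400]=cv2.resize(cams.read_camera('top')[225:294,180:380],(400,240));cv2.imwrite('pics/c6.png',o)"
```

```text
t 20.45 pos [ 0.4975 -0.0215  0.2088] rot [-9.0010e+01 -3.0000e-02  1.7642e+02] F [0.2 1.3 0.5] op 0.0463
shift [-0.0011  0.0088 -0.0216] turn [ 0.01 -1.98  0.03]
```

View pics/c6.png

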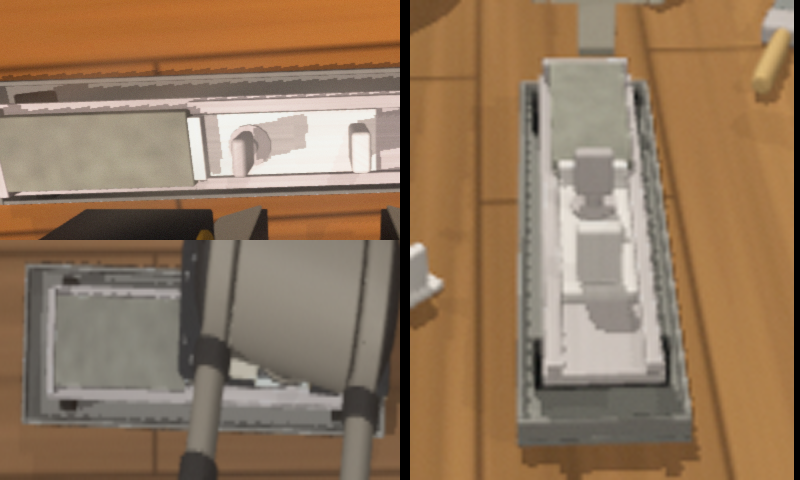

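The jaw bar is against the stone, with no visible gap at (192,150). The screw's flange is on the jaw and the paddle stands across the holder, parallel to the grip block. The gripper is clear, so I'm handing in.

```bash
python3 -c "
from h import *
print(robot.hand_in())"
```

```text
the job is handed in; nothing more can be done
None
```

The jaw is up against the stone and the thumbscrew is down through both slots, turned clockwise and locked. I handed the job in at about 20.5 s; no verdict is reported.

- **Jaw:** I slid it about 57 mm until it met the stone. The highest force read was about 12 N, including roughly 5 N of sliding friction, and the jaw stayed in place when released.
- **Screw:** It dropped through both slots without resistance. It seated at a tool height of 79 mm, which is the expected height for the flange resting on the jaw. I pressed with about 8 N while turning.
- **Turn:** The gripper turned it about 92° and felt almost no resisting torque, so I did not clearly feel the end stop.
- **Last pictures:** The jaw bar is at the stone, the flange is on the jaw, and the paddle stands across the holder. The arm partly blocked the top camera, so this rests on the wrist and side views.
- **Disagreements:** The cameras differed by 2–4 mm on several points. Two of the two-view height checks came out 8–20 mm off the given sizes: the grip block top and the second screw fix. I went by the given heights, single views and contact instead.
- **Other things on the bench:** None were touched by the arm as planned, though I did not take a full final picture to confirm it.

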